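# Clear the organiser and hold its spring drawer at the mark

## Robot

A 7-joint arm with a two-finger parallel gripper is mounted at the origin on the work surface. World frame = base frame: x ahead of the robot, y to its left, z up, the work surface at z = 0. Lengths are in m, angles in rad, forces in N, time in s.
With the tool pointing down it reaches from about 0.4 to 0.85 m from the base axis. Payload 10.4 kg.
Tool frame: the origin (TCP) lies midway between the tips of the shut fingers; the grasp point (between the pads) lies 19 mm behind it; y points along the fingers, x is the direction in which the jaws open and shut, and the axes are right-handed (so a half turn about y gives the same grasp; the last joint's range is limited). The gripper opens to 87 mm and grips with 3 to 60 N. Pads are 19 mm wide; open, the fingers measure 117 mm over their backs; the gripper's body (75 mm by 190 mm) begins 51 mm behind the grasp point.
Start: joints at [1.31, 0.332, -0.065, 1.46, 0.022, 1.35, -0.088], TCP at [0.147, -0.607, 0.223] pointing down, gripper open.
Joint ranges: [-2.6, 2.6], [-0.5, 2.12], [-1.47, 1.34], [0.16, 2.42], [-1.27, 4.41], [0.06, 2.06], [-2.6, 2.6]. Speed limits (rad/s): [2.22, 2.22, 2.79, 2.79, 3.14, 3.14, 3.14].

## Interface

Orientations are given as a unit quaternion [x, y, z, w].
In Python, from bench import * gives the robot as it stands.
- The arm moves only by the tool jog_arm, never from a script. Its argument "commands" is a list of rows, each an object with "translation": the shift along the world's x, y, z in mm, a list of three; "twist": the turn about the world's z in rad. A call has 1 to 20 rows; each row shifts and turns the commanded pose from where the row before left it; what a row does not reach is not made up. A row lasts 1/10 s, in which the tool goes at most 50 mm and 8.59 degrees, less where a joint would pass 70% of its speed; a pose out of reach is approached as far as the arm can. A call is refused whole if a number of a shift passes 50 or a number of a turn 0.15, either way. A call with a gripper value outside its range is refused whole. "grip" is the closure, from 0 (fully open) to 1 (shut), set as the call begins (left out, the last holds). The fingers move at their own pace and stop on an object; "grip_force" is the grip in N (left out, the last holds). Time passes only in rows, so rows that do not move let the fingers close. It gives the time, the measured TCP pose, the force and the opening at its end, in the units of the state.
- read_state(): the state, without advancing time (a new reading comes with each control period).
- camera(name): name is "scene" or "top" or "wrist"; returns a dict with "img" (384x512x3 uint8, red, green, blue), "fx", "fy", "cx", "cy" (pixels), "cam_to_world" (4x4, takes a point from camera to world coordinates). Camera axes: x right, y down, z forward; pixel columns grow to the right and rows downward; lengths in m; the calibration is good to about 2 mm. A picture is of the moment at which its call begins. There is no depth.
- close_job(): hands the job in, once; it reports no verdict.
The state is a dict: "time": time; "joint_positions": joint angles; "joint_vel": joint speeds; "joint_torque": joint torques, N m; "ee_pos": TCP position; "eef_rot": TCP orientation; "ft_force": force on the tool from outside, world axes, zero at the start; "torque": the same for the moment, N m; "width": finger opening in m.
Only numpy, scipy, OpenCV 4.12 (cv2) and the standard library are available. Lean on these libraries where they do the work, as an engineer would, in place of code of your own. Each camera call takes 0.05 s, during which the arm holds its last target.

## Task

Take the scraper block and wipe the three terracotta chips off the top of the white drawer organiser into the steel tray beside it, without touching the chips with the gripper, and only then set the scraper down on the shelf, off the organiser. Then take the blue handle and pull the self-closing drawer out until its white front is level with the red mark, and hold it there: finish while still holding the handle, so that I can put the keys in. Keep the drawer shut while chips lie on top, and leave the jar, lamp globe, brush and shoe horn where they are.

Things in the scene. Friction and masses are not known exactly. Their poses are not given: they have to be found in the camera images.
- organiser: white plastic drawer organiser, fixed to the shelf. Origin: on the shelf (z = 0) under the middle of its top plate; x points from its front to its back (front towards the robot, turned up to 0.2 rad), y to its left, z up. The flat top plate is 124 mm (x) by 210 mm (y), its upper face 68 mm above the shelf; it overhangs the body (170 mm in y) by 20 mm on the left and on the right. In front a grey runner board, 6 mm high and 170 mm in y, reaches 187 mm forward of the origin.
- drawer (a joint): how far the organiser's drawer is pulled out, m: 0 shut (start), 0.10 at the stop, sliding along the organiser's -x (towards the robot). A spring pulls it shut with 2.4 N when shut plus 40 N per m of pull (5 N at 65 mm); let go, it shuts by itself.
- drawer_front (a point): the front face of the drawer's white front panel (128 mm in y, from 10 to 56 mm above the shelf), middle of its width; the point is 6 mm above the shelf; moves with the drawer; shut, it lies 62 mm forward of the organiser's origin
- drawer_handle (a point): centre of the grip length of the drawer's handle: a blue upright post, 18 mm (organiser's x) by 20 mm (y), its top 68 mm above the shelf, standing 48 mm in front of the drawer's front face and joined to it by a low stem (upper side 22 mm above the shelf). The point is on the post's axis, 48 mm above the shelf; 39 mm are free between post and front panel.
- mark: the red mark: a red line across the runner board, parallel to the drawer front, ending at each side in a red stub 4 mm (x) by 15 mm (y) and 14 mm tall, outside the drawer's width. Fixed; axes as the organiser's. Origin: middle of the line, on the runner board, 6 mm above the shelf. It lies 40 to 70 mm forward of the shut drawer's front face.
- tray: dark steel open tray, 170 mm (x) by 140 mm (y), 30 mm high, 3 mm walls and bottom; fixed on the shelf against the organiser's left or right side, its near rim just under the overhang of the top plate, axes as the organiser's. Origin: centre of its underside.
- scraper_mid (a point): scraper block standing upright on the shelf on the side of the organiser away from the tray: an orange foot 110 mm (its x) by 28 mm (y) by 10 mm high, and on it a wooden grip 70 mm (x) by 20 mm (y), up to 60 mm above the underside. About 120 g. Its long side starts within 0.5 rad of the organiser's x direction. The point is at its centre, 30 mm above its underside; z up.
- chip0_mid (a point): one of three identical terracotta chips, about 24 x 20 mm and 8 mm thick, 12 g, lying flat, at any turn, on the top plate of the organiser (within 40 mm of its middle in the organiser's x and 55 mm in its y); this point is its centre
- chip1_mid (a point): one of three identical terracotta chips, about 24 x 20 mm and 8 mm thick, 12 g, lying flat, at any turn, on the top plate of the organiser (within 40 mm of its middle in the organiser's x and 55 mm in its y); this point is its centre
- chip2_mid (a point): one of three identical terracotta chips, about 24 x 20 mm and 8 mm thick, 12 g, lying flat, at any turn, on the top plate of the organiser (within 40 mm of its middle in the organiser's x and 55 mm in its y); this point is its centre
- jar: clear twist-top jar with a green cap, 84 mm across, 120 mm high, loose, far right; leave alone. Origin: centre of underside
- globe: glass lamp globe, 130 mm across, 136 mm high, standing on its collar, loose, far left; leave alone. Origin: centre of underside
- brush: wooden clothes brush, 170 x 50 mm, 38 mm high, loose, near left; leave alone. Origin: centre of underside, long side along its x
- shoehorn: steel shoe horn, about 230 x 40 mm, 10 mm high, loose, lying near right; leave alone. Origin: underside, near its middle, long side along its x
Things that resemble listed ones, but are neither listed nor needed, are in the scene too. Of the things that look like the part that bears scraper_mid, the larger one is meant.

How it is judged:
On the way, in this order (a step that is already met when the one before it is completed fails the run):
1. the held scraper is brought down on the organiser's top plate (contact force between the fingers and scraper above 1 N and x of scraper_mid in the frame of organiser between -0.08 and 0.08 m and y of scraper_mid in the frame of organiser between -0.12 and 0.12 m and height (world z) of scraper_mid between 0.085 and 0.106 m), for 0.1 s.
2. all three chips are in the tray while the scraper is still in the gripper (x of chip0_mid in the frame of tray between -0.083 and 0.083 m and y of chip0_mid in the frame of tray between -0.068 and 0.068 m and height (world z) of each of chip0_mid, chip1_mid, chip2_mid below 0.03 m and x of chip1_mid in the frame of tray between -0.083 and 0.083 m and y of chip1_mid in the frame of tray between -0.068 and 0.068 m and x of chip2_mid in the frame of tray between -0.083 and 0.083 m and y of chip2_mid in the frame of tray between -0.068 and 0.068 m and contact force between the fingers and scraper above 1 N), for 0.2 s.
At the end, for the whole second after the job is handed in: The three chips lie in the tray, the scraper has been set down (off the organiser, not held, at rest), and the gripper holds the drawer still with its front face within 6 mm of the red mark, through the last second (x of chip0_mid in the frame of tray between -0.083 and 0.083 m and y of chip0_mid in the frame of tray between -0.068 and 0.068 m and height (world z) of each of chip0_mid, chip1_mid, chip2_mid below 0.03 m and x of chip1_mid in the frame of tray between -0.083 and 0.083 m and y of chip1_mid in the frame of tray between -0.068 and 0.068 m and x of chip2_mid in the frame of tray between -0.083 and 0.083 m and y of chip2_mid in the frame of tray between -0.068 and 0.068 m and height (world z) of scraper_mid below 0.055 m and contact force between the fingers and scraper below 0.2 N and linear speed of scraper below 0.03 m/s and x of drawer_front in the frame of mark between -0.006 and 0.006 m and contact force between the fingers and drawer above 1.5 N and contact force between scraper and drawer below 0.3 N and velocity of joint drawer between -0.01 and 0.01 m/s); the arm keeps its last pose, push and grip.
It fails at once if the jar, lamp globe, clothes brush or shoe horn is moved more than 20 mm (distance of any of jar, globe, brush, shoehorn from where it was at the start of the episode above 0.02 m).
It fails at once if the gripper touches a chip (contact force between any of the arm, the fingers and chip0 above 0.3 N or contact force between any of the arm, the fingers and chip1 above 0.3 N or contact force between any of the arm, the fingers and chip2 above 0.3 N).
It fails at once if the drawer is pulled out (over 20 mm) while a chip is still on top (value of joint drawer above 0.02 m and height (world z) of any of chip0_mid, chip1_mid, chip2_mid above 0.06 m).
It also fails if it takes over 61 s, if anything falls off the work surface, if the arm or the gripper's body presses on something with over 40 N, if the wrist force passes 120 N, or if a joint passes its speed limit or range.

## Working session

There is one attempt and no reset: what is moved stays moved. The work goes in short steps, Python scripts to look and compute and a tool call to move; the robot and the scene stay as the last step left them, time stands still between calls to the robot, and variables do not carry over. Pictures are saved under pics/ and viewed, and the job is handed in when it is done.

Besides the shell and the picture viewer there is one more tool, called after ">>>" in YAML: its name, and indented under it one key for each argument. jog_arm: Moves the arm, as the interface text tells. Its arguments: {"type":"object","properties":{"commands":{"type":"array"},"grip":{"type":"number"},"grip_force":{"type":"number"}},"required":["commands"]}

```bash
mkdir -p pics
cat > h.py <<'E'
from bench import *
import numpy as np, cv2, json
def snap(n,f):
    c=camera(n); cv2.imwrite(f'pics/{f}.png',cv2.resize(c['img'][:,:,::-1],None,fx=1.5,fy=1.5,interpolation=cv2.INTER_CUBIC))
    cv2.imwrite(f'pics/{f}_raw.png',c['img'][:,:,::-1])
    json.dump({k:np.array(c[k]).tolist() for k in c if k!='img'},open(f'pics/{f}.json','w'))
    return c
def ray(f,u,v,z):
    c=json.load(open(f'pics/{f}.json'));T=np.array(c['cam_to_world'])
    d=T[:3,:3]@np.array([(u-c['cx'])/c['fx'],(v-c['cy'])/c['fy'],1]);o=T[:3,3]
    return o+d*(z-o[2])/d[2]
def proj(f,p):
    c=json.load(open(f'pics/{f}.json'));T=np.array(c['cam_to_world'])
    q=T[:3,:3].T@(np.array(p)-T[:3,3]); return np.array([c['fx']*q[0]/q[2]+c['cx'],c['fy']*q[1]/q[2]+c['cy']])
def crop(f,u0,u1,v0,v1,s,out):
    im=cv2.imread(f'pics/{f}_raw.png')[v0:v1,u0:u1]
    cv2.imwrite(f'pics/{out}.png',cv2.resize(im,None,fx=s,fy=s,interpolation=cv2.INTER_CUBIC))
E
python3 - <<'E'
from h import *
snap('top','t0');snap('scene','s0')
s=read_state();print(s['time'],s['ee_pos'],s['eef_rot'],s['width'])
print(json.load(open('pics/t0.json')))
E
```

```text
0.1 [ 0.14713331 -0.60706117  0.22181618] [-0.55551757  0.43754147 -0.4367723   0.55604645] 0.08691625999151059
{'fx': 470.7054198759447, 'fy': 470.7054198759447, 'cx': 254.8700341232762, 'cy': 192.18614340883778, 'cam_to_world': [[-0.015917150891094356, -0.9840356682569043, 0.1772581391804004, 0.2881133554834183], [-0.9996874071230802, 0.019080583268763784, 0.016156094257482653, -0.012036554828651286], [-0.01928036169378124, -0.1769455705586094, -0.9840317742393512, 1.340254067379568], [0.0, 0.0, 0.0, 1.0]]}
```

View pics/t0.png

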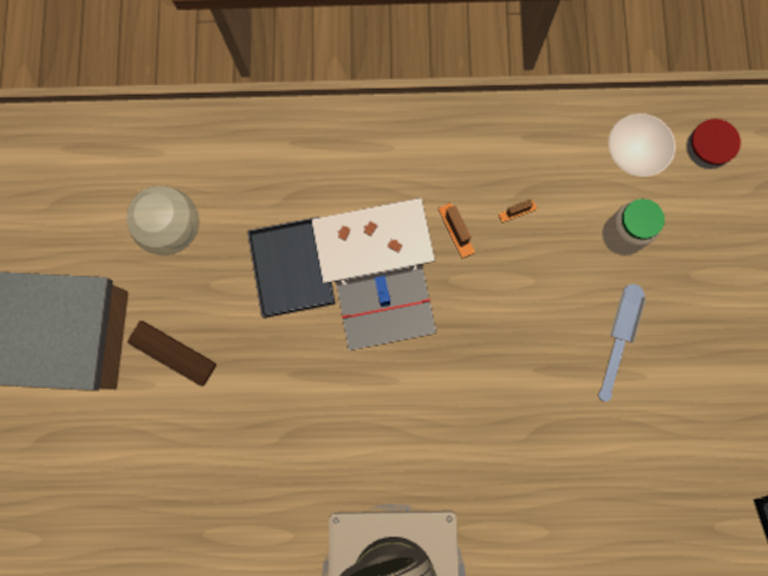

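View pics/s0.png

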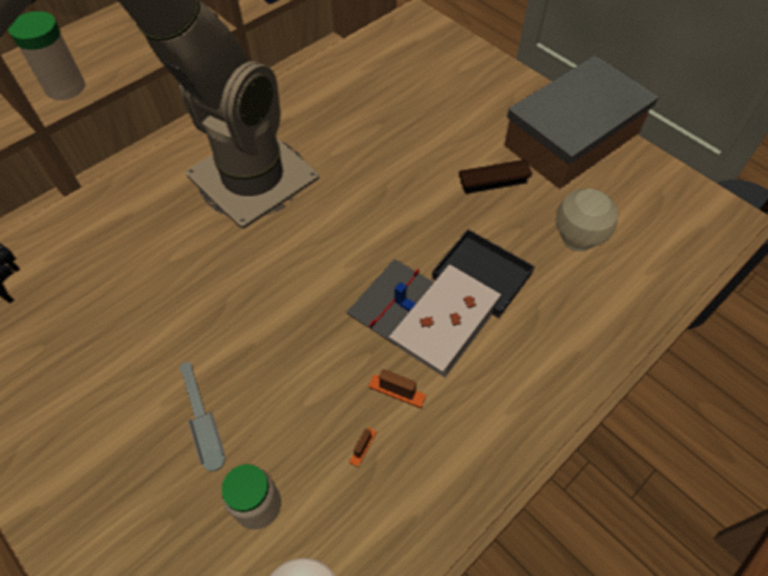

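Two things could be the scraper. The one at top-view (457,230) is larger; the one at (517,210) is small. The description asks for the larger, and I'm checking it in a close crop. The tray is on the left at (290,268), and the chips are at (344,233), (370,229) and (395,245).

Run:
```python
from h import *
crop('t0',160,370,125,240,3.8,'t0c')
from scipy.spatial.transform import Rotation as R
s=read_state();print(R.from_quat(s['eef_rot']).as_matrix().round(3))
```

```text
[[ 0.236 -0.     0.972]
 [-0.972  0.001  0.236]
 [-0.001 -1.    -0.   ]]
```

View pics/t0c.png

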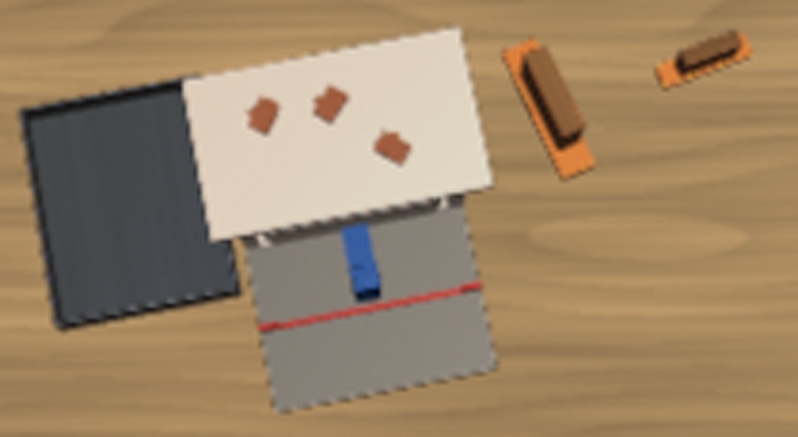

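Run:
```python
from h import *
def P(u,v,z): return ray('t0',160+u/3.8-0.4,125+v/3.8-0.4,z)
c=[P(461,28,.068),P(494,186,.068),P(211,240,.068),P(184,80,.068)]
for p in c: print(p.round(4))
o=np.mean(c,0);BR,FR,FL,BL=c
y=(BL+FL-BR-FR);x=(BL+BR-FL-FR);ax=np.arctan2(x[1],x[0]);ay=np.arctan2(-y[0],y[1])
print('o',o,'th',ax,ay,np.linalg.norm(x)/2,np.linalg.norm(y)/2)
th=(ax*1+ay*2)/3;X=np.array([np.cos(th),np.sin(th)]);Y=np.array([-X[1],X[0]])
org=lambda p:(round(float((p-o)[:2]@X),4),round(float((p-o)[:2]@Y),4))
for u,v in[(263,115),(330,104),(393,147)]:print('chip',P(u,v,.076)[:3],org(P(u,v,.076)))
f=[P(*q,.01) for q in[(502,50),(533,40),(595,165),(565,180)]]
m=np.mean(f,0);print('scr',m,org(m),'dir',np.arctan2(*((f[0]+f[1]-f[2]-f[3])[[1,0]])),np.linalg.norm(f[1]-f[2]))
g=[P(*q,.06) for q in[(525,52),(548,46),(583,137),(562,146)]]
m=np.mean(g,0);print('grip',m,'dir',np.arctan2(*((g[0]+g[1]-g[2]-g[3])[[1,0]])))
a,b=P(260,328,.006),P(480,287,.006);print('mark',org(a),org(b))
print('handle',P(368,294,.068),org(P(368,294,.068)))
for q in[(22,110),(60,328),(240,293)]:print('tray',org(P(*q,.03)))
```

```text
[ 0.6877 -0.067   0.068 ]
[ 0.5677 -0.0879  0.068 ]
[0.5318 0.1182 0.068 ]
[0.6523 0.138  0.068 ]
o [0.60987934 0.02531317 0.068     ] th 0.16777679202581106 0.17170591254781917 0.12192131823587356 0.208642139332312
chip [0.62235467 0.07928367 0.076     ] (0.0214, 0.0511)
chip [0.62960177 0.03028735 0.076     ] (0.0203, 0.0016)
chip [ 0.59642169 -0.01505812  0.076     ] (-0.0201, -0.0375)
scr [ 0.6404886  -0.13484146  0.01      ] (0.003, -0.163) dir 0.4110089429200809 0.10897367792809345
grip [ 0.63726101 -0.13489549  0.06      ] dir 0.3264677717745224
mark (-0.1219, 0.0842) (-0.1224, -0.0846)
handle [0.49001355 0.00498291 0.068     ] (-0.1216, 0.0003)
tray (0.0727, 0.2313)
tray (-0.0976, 0.2289)
tray (-0.0969, 0.093)
```

The crop confirms the orange-footed block at crop px (548,110), which is the larger of the two. It stands at world (0.638,-0.135) with yaw about 0.37. Moving above it now.

>>> jog_arm:
  commands:
    - {"translation": [30, 30, 0], "twist": 0.01}
    - {"translation": [30, 30, 0], "twist": 0.01}
    - {"translation": [30, 30, 0], "twist": 0.01}
    - {"translation": [30, 30, 0], "twist": 0.01}
    - {"translation": [30, 30, 0], "twist": 0.01}
    - {"translation": [30, 30, 0], "twist": 0.01}
    - {"translation": [30, 30, 0], "twist": 0.01}
    - {"translation": [30, 30, 0], "twist": 0.01}
    - {"translation": [30, 30, 0], "twist": 0.01}
    - {"translation": [30, 30, 0], "twist": 0.01}
    - {"translation": [30, 30, 0], "twist": 0.01}
    - {"translation": [30, 30, 0], "twist": 0.01}
    - {"translation": [30, 30, 0], "twist": 0.01}
    - {"translation": [30, 30, 0], "twist": 0.01}
    - {"translation": [30, 30, 0], "twist": 0}
    - {"translation": [30, 22, 0], "twist": 0}
    - {"translation": [0, 0, 0], "twist": 0}
    - {"translation": [0, 0, 0], "twist": 0}
  grip: 0
  grip_force: 30

```text
time: 1.9
ee_pos: [0.6273, -0.1346, 0.2217]
eef_rot: [0.585, -0.397, 0.396, -0.585]
ft_force: [-0.6, 0.3, 0.1]
width: 0.0869
```

Run:
```python
from h import *
snap('wrist','w1')
s=read_state();print(s['time'],s['ee_pos'],s['eef_rot'],s['width'])
from scipy.spatial.transform import Rotation as R
print(R.from_quat(s['eef_rot']).as_matrix().round(3))
```

```text
1.95 [ 0.62683459 -0.13593709  0.22200173] [ 0.58523845 -0.39757129  0.39702776 -0.58463833] 0.08691717534694808
[[ 0.369 -0.001  0.93 ]
 [-0.93  -0.     0.369]
 [-0.    -1.    -0.001]]
```

View pics/w1.png

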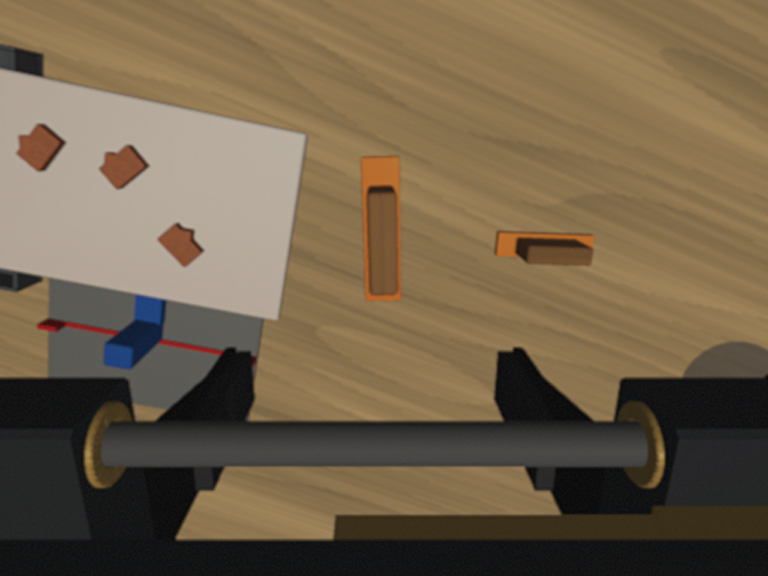

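Run:
```python
from h import *
P=lambda u,v,z:ray('w1',u/1.5-.2,v/1.5-.2,z)
f=[P(361,157,.01),P(400,157,.01),P(400.5,300,.01),P(364.5,300,.01)]
m=np.mean(f,0);d=(f[0]+f[1]-f[2]-f[3]);print(m,np.arctan2(d[1],d[0]),[np.linalg.norm(f[i]-f[i-1]).round(4) for i in range(4)])
g=[P(369,191,.06),P(396,191,.06),P(397,294,.06),P(370,294,.06)]
m=np.mean(g,0);d=(g[0]+g[1]-g[2]-g[3]);print(m,np.arctan2(d[1],d[0]),[np.linalg.norm(g[i]-g[i-1]).round(4) for i in range(4)])
c=[P(306,134,.068),P(278,320,.068)];print(c)
for q in[(40,148),(124,167),(181,244)]:print(P(*q,.076))
print('mark',P(50,327,.02),P(255,361,.02), 'htop',P(118,353,.068))
```

```text
[ 0.64051401 -0.13452162  0.01      ] 0.39659370431218904 [np.float64(0.1091), np.float64(0.0282), np.float64(0.1091), np.float64(0.0284)]
[ 0.64159513 -0.1344419   0.06      ] 0.3931697153250254 [np.float64(0.0692), np.float64(0.0173), np.float64(0.0692), np.float64(0.0184)]
[array([ 0.68870619, -0.06516155,  0.068     ]), array([ 0.56852492, -0.08731036,  0.068     ])]
[0.62328822 0.07797713 0.076     ]
[0.6309202  0.02909084 0.076     ]
[ 0.59785082 -0.01501795  0.076     ]
mark [0.47643363 0.07908402 0.02      ] [ 0.50791424 -0.07876859  0.02      ] htop [0.50454383 0.00766643 0.068     ]
```

>>> jog_arm:
  commands:
    - {"translation": [14, 1, -20], "twist": 0.017}
    - {"translation": [0, 0, -30], "twist": 0}
    - {"translation": [0, 0, -30], "twist": 0}
    - {"translation": [0, 0, -30], "twist": 0}
    - {"translation": [0, 0, -30], "twist": 0}
    - {"translation": [0, 0, -30], "twist": 0}
    - {"translation": [0, 0, -15], "twist": 0}
    - {"translation": [0, 0, -12], "twist": 0}
    - {"translation": [0, 0, 0], "twist": 0}
    - {"translation": [0, 0, 0], "twist": 0}

```text
time: 2.95
ee_pos: [0.6418, -0.1348, 0.0267]
eef_rot: [-0.588, 0.392, -0.393, 0.588]
ft_force: [0.4, -0.7, -0.2]
width: 0.0867
```

>>> jog_arm:
  commands:
    - {"translation": [0, 0, 0], "twist": 0}
    - {"translation": [0, 0, 0], "twist": 0}
    - {"translation": [0, 0, 0], "twist": 0}
    - {"translation": [0, 0, 0], "twist": 0}
    - {"translation": [0, 0, 0], "twist": 0}
    - {"translation": [0, 0, 0], "twist": 0}
    - {"translation": [0, 0, 0], "twist": 0}
    - {"translation": [0, 0, 0], "twist": 0}
  grip: 1
  grip_force: 35

```text
time: 3.75
ee_pos: [0.6412, -0.1344, 0.0255]
eef_rot: [0.588, -0.392, 0.392, -0.588]
ft_force: [-0.3, 0.9, -0.4]
width: 0.0308
```

>>> jog_arm:
  commands:
    - {"translation": [0, 0, 0], "twist": 0}
    - {"translation": [0, 0, 0], "twist": 0}
    - {"translation": [0, 0, 0], "twist": 0}
    - {"translation": [0, 0, 0], "twist": 0}

```text
time: 4.15
ee_pos: [0.6412, -0.1344, 0.0256]
eef_rot: [0.588, -0.392, 0.392, -0.588]
ft_force: [-0.3, 0.2, -0.1]
width: 0.0197
```

>>> jog_arm:
  commands:
    - {"translation": [0, 0, 20], "twist": 0}
    - {"translation": [0, 0, 30], "twist": -0.045}
    - {"translation": [0, 0, 30], "twist": -0.045}
    - {"translation": [0, 0, 20], "twist": -0.045}
    - {"translation": [0, 0, 0], "twist": -0.045}
    - {"translation": [0, 0, 0], "twist": -0.045}
    - {"translation": [0, 0, 0], "twist": 0}
    - {"translation": [0, 0, 0], "twist": 0}

```text
time: 4.95
ee_pos: [0.641, -0.1344, 0.1252]
eef_rot: [0.541, -0.456, 0.455, -0.541]
ft_force: [-0.4, 0.1, -2.0]
width: 0.0201
```

Run:
```python
from h import *
snap('wrist','w2')
```

```text
(no output)
```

View pics/w2.png

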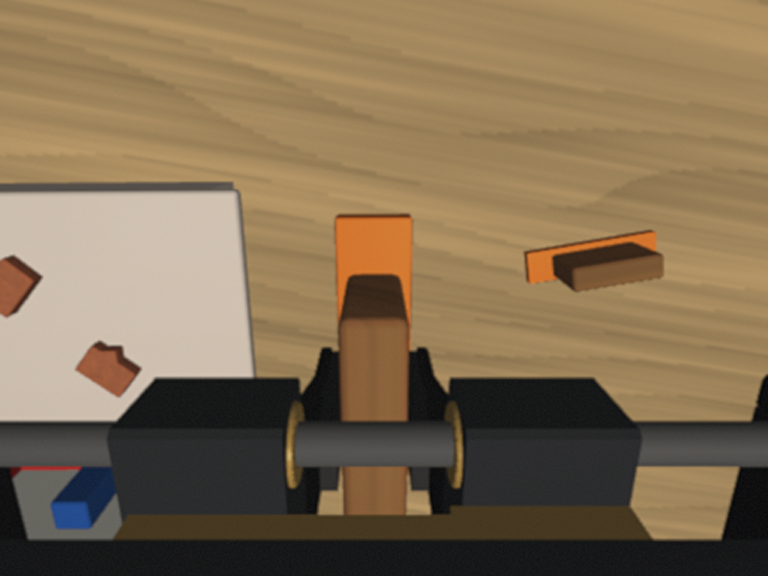

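>>> jog_arm:
  commands:
    - {"translation": [-4, 20, 0], "twist": 0}
    - {"translation": [-4, 20, 0], "twist": 0}
    - {"translation": [-4, 20, 0], "twist": 0}
    - {"translation": [-4, 17, 0], "twist": 0}
    - {"translation": [0, 0, -10], "twist": 0}
    - {"translation": [0, 0, -10], "twist": 0}
    - {"translation": [0, 0, -5], "twist": 0}
    - {"translation": [0, 0, -3], "twist": 0}
    - {"translation": [0, 0, -2], "twist": 0}
    - {"translation": [0, 0, -2], "twist": 0}
    - {"translation": [0, 0, 0], "twist": 0}
    - {"translation": [0, 0, 0], "twist": 0}

```text
time: 6.2
ee_pos: [0.6254, -0.0575, 0.0937]
eef_rot: [-0.541, 0.456, -0.456, 0.541]
ft_force: [0.7, 0.6, -2.8]
width: 0.0195
```

Run:
```python
from h import *
print(read_state()['ft_force'],read_state()['ee_pos'])
snap('wrist','w3');snap('top','t3');crop('t3',180,370,115,240,4,'t3c')
```

```text
[ 0.65177263  0.62835702 -2.79174391] [ 0.62536459 -0.05749498  0.09373735]
```

View pics/w3.png

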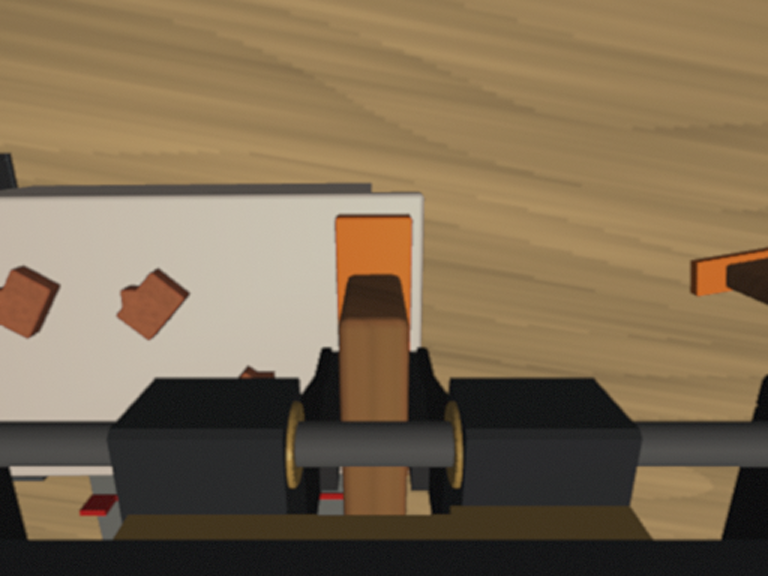

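View pics/t3c.png

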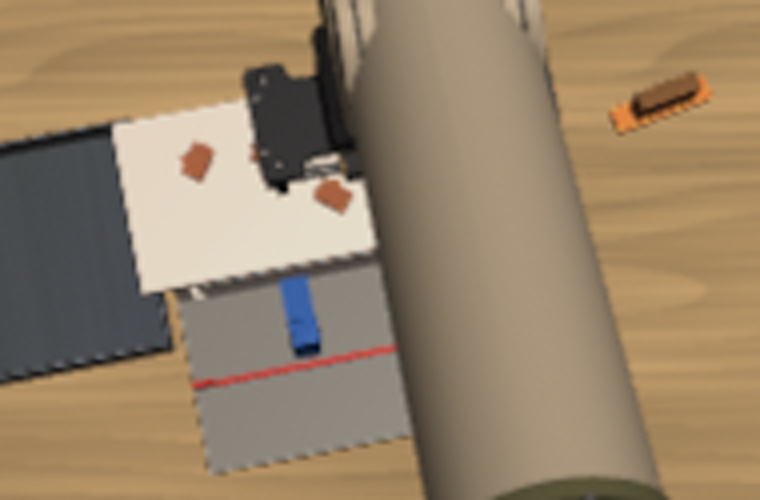

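>>> jog_arm:
  commands:
    - {"translation": [-1.8, 10, 0], "twist": 0}
    - {"translation": [-1.8, 10, 0], "twist": 0}
    - {"translation": [-1.8, 10, 0], "twist": 0}
    - {"translation": [-1.8, 10, 0], "twist": 0}
    - {"translation": [-1.8, 10, 0], "twist": 0}
    - {"translation": [-1.8, 10, 0], "twist": 0}
    - {"translation": [-1.8, 10, 0], "twist": 0}
    - {"translation": [-1.8, 10, 0], "twist": 0}
    - {"translation": [-1.8, 10, 0], "twist": 0}
    - {"translation": [-1.8, 10, 0], "twist": 0}

```text
time: 7.3
ee_pos: [0.6071, 0.0434, 0.0936]
eef_rot: [0.541, -0.456, 0.456, -0.541]
ft_force: [-0.6, -0.8, -2.0]
width: 0.0199
```

Run:
```python
from h import *
print(read_state()['ft_force'],read_state()['ee_pos'])
snap('wrist','w4')
```

```text
[-0.57025956 -0.75567643 -2.03057186] [0.60710422 0.04336709 0.09359455]
```

View pics/w4.png

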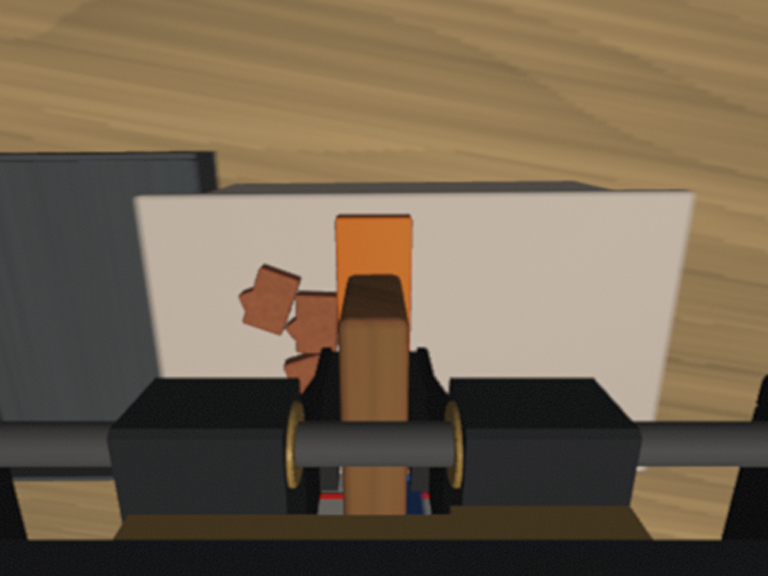

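The chips are gathered at (270,300), (315,320) and (300,372), ahead of the foot at (373,270). Continuing the wipe over the edge.

>>> jog_arm:
  commands:
    - {"translation": [-1.8, 10, 0], "twist": 0}
    - {"translation": [-1.8, 10, 0], "twist": 0}
    - {"translation": [-1.8, 10, 0], "twist": 0}
    - {"translation": [-1.8, 10, 0], "twist": 0}
    - {"translation": [-1.8, 10, 0], "twist": 0}
    - {"translation": [-1.8, 10, 0], "twist": 0}
    - {"translation": [-1.8, 10, 0], "twist": 0}
    - {"translation": [-1.8, 10, 0], "twist": 0}
    - {"translation": [-1.8, 10, 0], "twist": 0}
    - {"translation": [-1.8, 10, 0], "twist": 0}
    - {"translation": [-1.8, 10, 0], "twist": 0}
    - {"translation": [0, 0, 0], "twist": 0}
    - {"translation": [0, 0, 0], "twist": 0}
    - {"translation": [0, 0, 0], "twist": 0}

```text
time: 8.75
ee_pos: [0.5877, 0.1518, 0.0935]
eef_rot: [0.541, -0.456, 0.456, -0.54]
ft_force: [0.1, 0.4, -1.1]
width: 0.0197
```

Run:
```python
from h import *
print(read_state()['ft_force'],read_state()['ee_pos'])
snap('wrist','w5');snap('scene','s5');crop('s5',220,400,120,280,4,'s5c')
```

```text
[ 0.05487063  0.41874415 -1.14736614] [0.58767875 0.15179041 0.09353697]
```

View pics/w5.png

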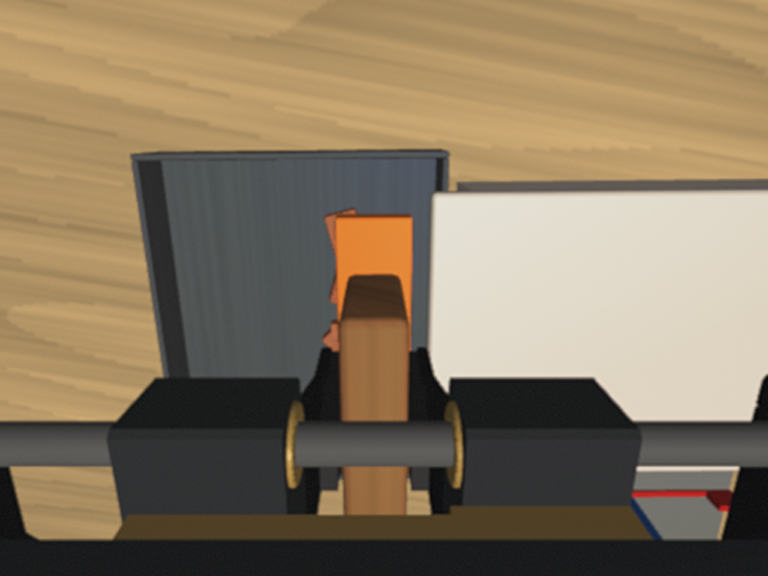

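View pics/s5c.png

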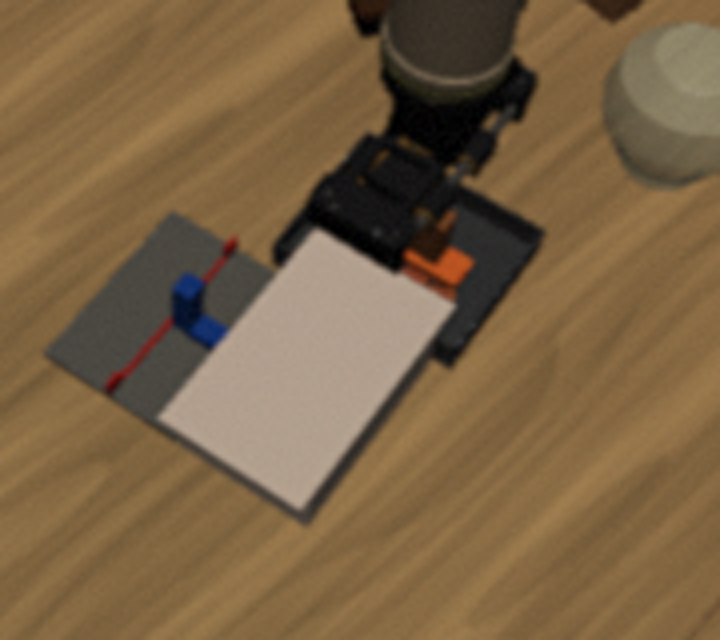

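The plate is clear and the chips are lying under the foot, inside the tray, at (340,212)–(330,335). I'll lift and check the tray while still holding the scraper.

>>> jog_arm:
  commands:
    - {"translation": [0, 0, 15], "twist": 0}
    - {"translation": [0, 0, 25], "twist": 0}
    - {"translation": [5, -30, 10], "twist": 0}
    - {"translation": [6, -40, 0], "twist": 0}
    - {"translation": [6, -40, 0], "twist": 0}
    - {"translation": [6, -40, 0], "twist": 0}
    - {"translation": [6, -40, 0], "twist": 0}
    - {"translation": [0, 0, 0], "twist": 0}

```text
time: 9.65
ee_pos: [0.617, -0.0459, 0.1445]
eef_rot: [0.539, -0.457, 0.459, -0.538]
ft_force: [-0.7, -0.1, -1.6]
width: 0.0196
```

Run:
```python
from h import *
s=read_state();print(s['ft_force'],s['ee_pos'],s['width'],s['time'])
snap('top','t6');crop('t6',150,350,120,245,4,'t6c')
```

```text
[-0.700524   -0.11996767 -1.60561516] [ 0.61701584 -0.04587757  0.14446177] 0.019643777446828704 9.65
```

View pics/t6c.png

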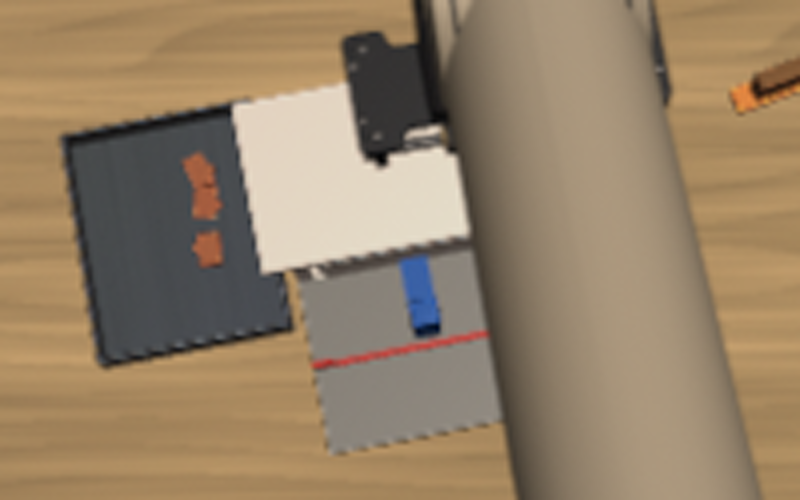

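All three chips lie flat in the tray at crop px (198,167), (207,203) and (208,250). Now I'll set the scraper down on the right.

>>> jog_arm:
  commands:
    - {"translation": [6, -25, 0], "twist": 0}
    - {"translation": [6, -25, 0], "twist": 0}
    - {"translation": [6, -25, 0], "twist": 0}
    - {"translation": [6, -23, 0], "twist": 0}
    - {"translation": [0, 0, -25], "twist": 0}
    - {"translation": [0, 0, -25], "twist": 0}
    - {"translation": [0, 0, -25], "twist": 0}
    - {"translation": [0, 0, -20], "twist": 0}
    - {"translation": [0, 0, -10], "twist": 0}
    - {"translation": [0, 0, -7], "twist": 0}
    - {"translation": [0, 0, -5], "twist": 0}
    - {"translation": [0, 0, 0], "twist": 0}
    - {"translation": [0, 0, 0], "twist": 0}

```text
time: 11.0
ee_pos: [0.641, -0.1354, 0.0274]
eef_rot: [-0.54, 0.455, -0.456, 0.541]
ft_force: [1.4, -0.6, -1.9]
width: 0.0199
```

>>> jog_arm:
  commands:
    - {"translation": [0, 0, -1.5], "twist": 0}
    - {"translation": [0, 0, 0], "twist": 0}
    - {"translation": [0, 0, 0], "twist": 0}

```text
time: 11.3
ee_pos: [0.6408, -0.1355, 0.0256]
eef_rot: [-0.54, 0.456, -0.456, 0.541]
ft_force: [0.6, 0.0, 0.5]
width: 0.0198
```

>>> jog_arm:
  commands:
    - {"translation": [0, 0, 0], "twist": 0}
    - {"translation": [0, 0, 0], "twist": 0}
    - {"translation": [0, 0, 0], "twist": 0}
    - {"translation": [0, 0, 0], "twist": 0}
    - {"translation": [0, 0, 0], "twist": 0}
    - {"translation": [0, 0, 0], "twist": 0}
  grip: 0.45

```text
time: 11.9
ee_pos: [0.6404, -0.1354, 0.025]
eef_rot: [0.541, -0.456, 0.456, -0.541]
ft_force: [0.4, -0.2, -0.7]
width: 0.0479
```

>>> jog_arm:
  commands:
    - {"translation": [0, 0, 20], "twist": 0}
    - {"translation": [0, 0, 40], "twist": 0}
    - {"translation": [0, 0, 40], "twist": 0}
    - {"translation": [0, 0, 40], "twist": 0}
    - {"translation": [0, 0, 35], "twist": 0}
    - {"translation": [-25, 20, 0], "twist": 0}
    - {"translation": [-25, 20, 0], "twist": 0}
    - {"translation": [-25, 20, 0], "twist": 0}
    - {"translation": [-25, 20, 0], "twist": 0}
    - {"translation": [-25, 20, 0], "twist": 0}
    - {"translation": [-25, 20, 0], "twist": 0}
    - {"translation": [-20, 17, 0], "twist": 0}
    - {"translation": [0, 0, 0], "twist": 0}
    - {"translation": [0, 0, 0], "twist": 0}
  grip: 0.2

```text
time: 13.3
ee_pos: [0.4706, 0.0014, 0.2005]
eef_rot: [0.541, -0.455, 0.456, -0.541]
ft_force: [-0.3, -0.4, -0.3]
width: 0.0696
```

Run:
```python
from h import *
s=read_state();print(s['ft_force'],s['ee_pos'],s['width'],s['time'],s['eef_rot'])
snap('wrist','w7');snap('top','t7');crop('t7',150,350,120,245,4,'t7c')
```

```text
[-0.2615299  -0.44790065 -0.29293627] [0.47058581 0.00144266 0.20048424] 0.06955450206546052 13.3 [ 0.54071014 -0.45516571  0.45617079 -0.5407078 ]
```

View pics/w7.png

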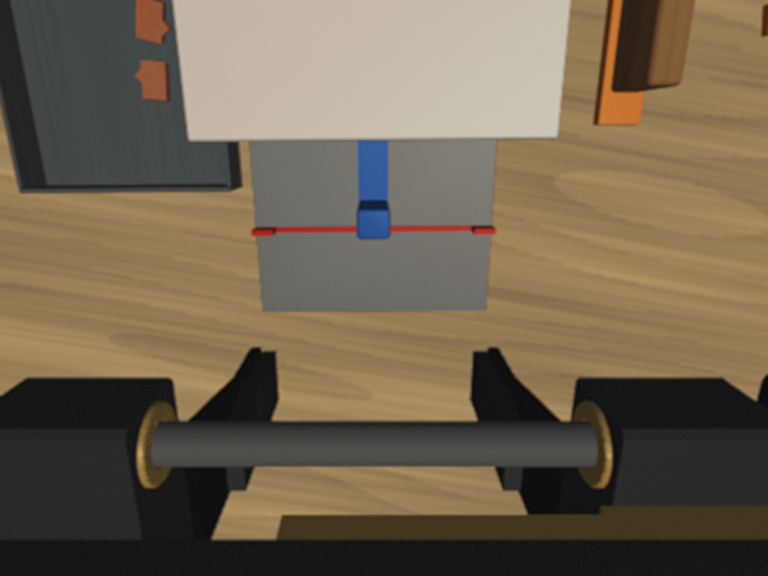

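View pics/t7c.png

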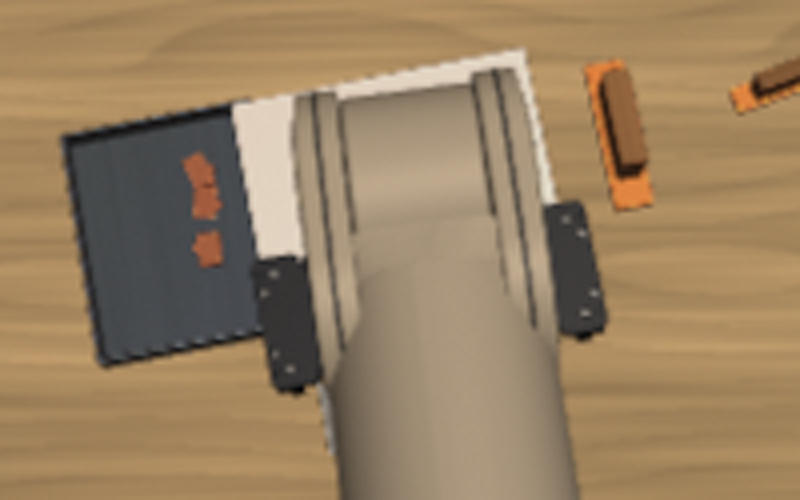

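Run:
```python
from h import *
c=json.load(open('pics/w7.json'));print(np.array(c['cam_to_world']).round(3))
P=lambda u,v,z:ray('w7',u/1.5-.2,v/1.5-.2,z)
e=[P(190,140,.068),P(557,137,.068)];d=e[0]-e[1];th=np.arctan2(-d[0],d[1]);print('th',th,e)
l=[P(305,230,.006),P(440,229,.006)];d=l[0]-l[1];print('line th',np.arctan2(-d[0],d[1]))
X=np.array([np.cos(th),np.sin(th)])
fe=np.mean(e,0)[:2]@X;ml=np.mean(l,0)[:2]@X;print('front edge->mark',fe-ml)
r=P(375,310,.006)[:2]@X;print('front edge->runner end (125)',fe-r, 'line->runner end',ml-r)
s=[P(263,231.5,.02),P(484,230,.02)];print('stub',fe-np.mean(s,0)[:2]@X)
# predicted post corners
o=np.mean(e,0)[:2]+.062*X; Y=np.array([-X[1],X[0]]);print('org',o)
for z in(.068,.02):
  for a in(-.119,-.101):
    for b in(.01,-.01):
      p=o+a*X+b*Y;print(z,a,b,proj('w7',[*p,z])*1.5+.3)
```

```text
[[ 0.168 -0.941 -0.293  0.551]
 [-0.986 -0.161 -0.05   0.016]
 [ 0.     0.297 -0.955  0.363]
 [ 0.     0.     0.     1.   ]]
th 0.17693550415790463 [array([0.53143727, 0.1178745 , 0.068     ]), array([ 0.5679184 , -0.08615264,  0.068     ])]
line th 0.17653441645083404
front edge->mark 0.06310413277688148
front edge->runner end (125) 0.12462730959328616 line->runner end 0.06152317681640468
stub 0.061439238987774814
org [0.61070987 0.02677379]
0.068 -0.119 0.01 [357.44377907 238.16651582]
0.068 -0.119 -0.01 [390.85035949 237.90693614]
0.068 -0.101 0.01 [356.90200384 207.97997794]
0.068 -0.101 -0.01 [390.91745011 207.71149818]
0.02 -0.119 0.01 [359.62743618 224.48942492]
0.02 -0.119 -0.01 [388.59472666 224.26273358]
0.02 -0.101 0.01 [359.19321315 198.16164653]
0.02 -0.101 -0.01 [388.61719494 197.92823602]
```

Run:
```python
from h import *
crop('w7',150,350,80,220,4,'w7c')
```

```text
(no output)
```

View pics/w7c.png

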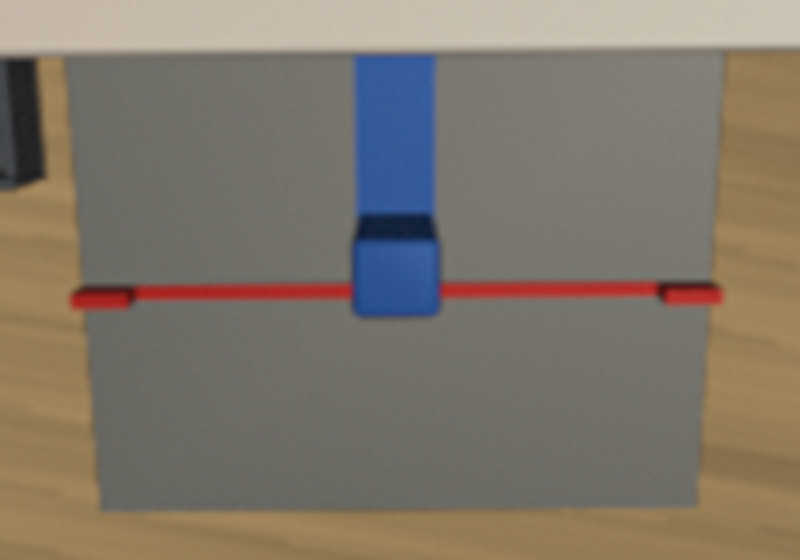

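>>> jog_arm:
  commands:
    - {"translation": [16, 3, 0], "twist": 0.005}
    - {"translation": [16, 3, 0], "twist": 0}
    - {"translation": [0, 0, -30], "twist": 0}
    - {"translation": [0, 0, -30], "twist": 0}
    - {"translation": [0, 0, -30], "twist": 0}
    - {"translation": [0, 0, -30], "twist": 0}
    - {"translation": [0, 0, -25], "twist": 0}
    - {"translation": [0, 0, -15], "twist": 0}
    - {"translation": [0, 0, -10], "twist": 0}
    - {"translation": [0, 0, 0], "twist": 0}
    - {"translation": [0, 0, 0], "twist": 0}

```text
time: 14.5
ee_pos: [0.5032, 0.0076, 0.0308]
eef_rot: [-0.541, 0.454, -0.455, 0.542]
ft_force: [-0.2, 0.8, 1.3]
width: 0.0696
```

>>> jog_arm:
  commands:
    - {"translation": [0, 0, 0], "twist": 0}
    - {"translation": [0, 0, 0], "twist": 0}
    - {"translation": [0, 0, 0], "twist": 0}
    - {"translation": [0, 0, 0], "twist": 0}
    - {"translation": [0, 0, 0], "twist": 0}
    - {"translation": [0, 0, 0], "twist": 0}
    - {"translation": [0, 0, 0], "twist": 0}
    - {"translation": [0, 0, 0], "twist": 0}
    - {"translation": [0, 0, 0], "twist": 0}
    - {"translation": [0, 0, 0], "twist": 0}
    - {"translation": [0, 0, 0], "twist": 0}
  grip: 1
  grip_force: 50

```text
time: 15.6
ee_pos: [0.5024, 0.0076, 0.0301]
eef_rot: [0.542, -0.454, 0.454, -0.542]
ft_force: [0.2, -0.7, -0.4]
width: 0.0196
```

>>> jog_arm:
  commands:
    - {"translation": [-4, -0.7, 0], "twist": 0}
    - {"translation": [-5, -0.9, 0], "twist": 0}
    - {"translation": [-5, -0.9, 0], "twist": 0}
    - {"translation": [-5, -0.9, 0], "twist": 0}
    - {"translation": [-5, -0.9, 0], "twist": 0}
    - {"translation": [-5, -0.9, 0], "twist": 0}
    - {"translation": [-5, -0.9, 0], "twist": 0}
    - {"translation": [-5, -0.9, 0], "twist": 0}
    - {"translation": [-5, -0.9, 0], "twist": 0}
    - {"translation": [-5, -0.9, 0], "twist": 0}
    - {"translation": [-5, -0.9, 0], "twist": 0}
    - {"translation": [-5, -0.9, 0], "twist": 0}
    - {"translation": [-3, -0.5, 0], "twist": 0}
    - {"translation": [0, 0, 0], "twist": 0}
    - {"translation": [0, 0, 0], "twist": 0}
    - {"translation": [0, 0, 0], "twist": 0}

```text
time: 17.2
ee_pos: [0.4406, -0.0036, 0.0301]
eef_rot: [0.542, -0.454, 0.455, -0.542]
ft_force: [4.8, -0.3, -6.1]
width: 0.0195
```

Run:
```python
from h import *
s=read_state();print(s['ft_force'],s['ee_pos'],s['width'],s['time'])
snap('wrist','w8');snap('scene','s8');snap('top','t8');crop('t8',150,350,120,245,4,'t8c');crop('s8',220,400,120,280,4,'s8c')
```

```text
[ 4.79515461 -0.2577053  -6.05767078] [ 0.44058262 -0.00357526  0.03009578] 0.01950967311782179 17.2
```

View pics/w8.png

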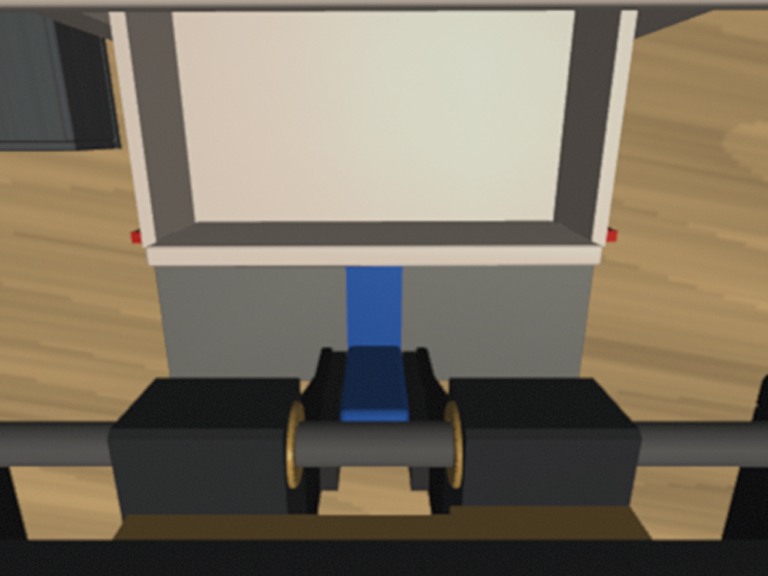

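View pics/s8c.png

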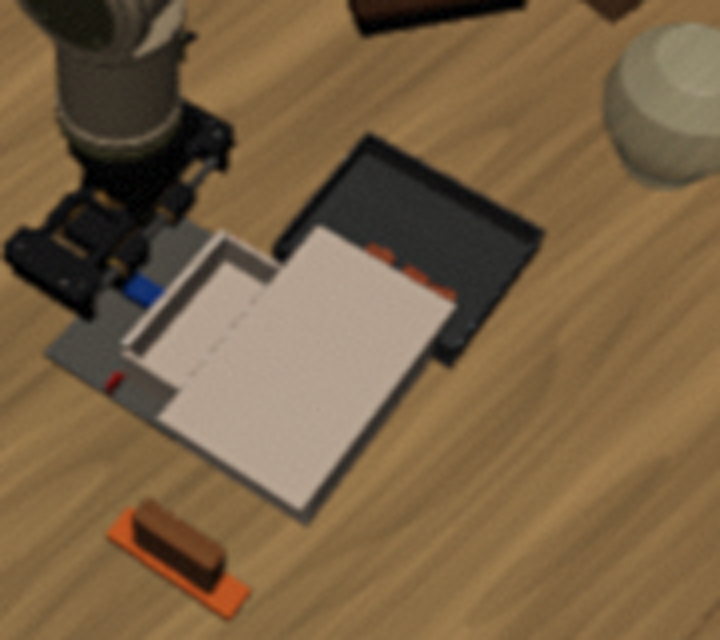

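View pics/t8c.png

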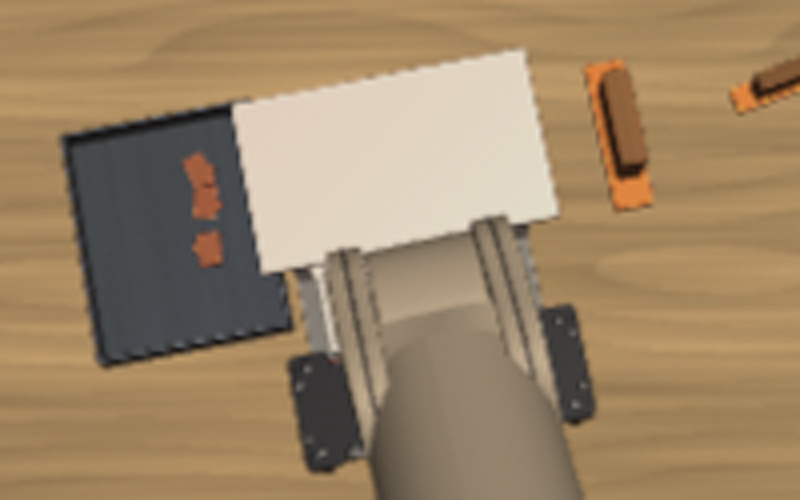

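Run:
```python
from h import *
P=lambda u,v,z:ray('w8',u/1.5-.2,v/1.5-.2,z)
th=.176;X=np.array([np.cos(th),np.sin(th)])
f=(P(150,265,.056)+P(600,263.5,.056))[:2]@X/2
for z in(.014,.02):
  s=(P(137,237,z)+P(612,235.5,z))[:2]@X/2
  print(z,'front-mark',f-s)
# mark from w7 in world vs front
Q=lambda u,v,z:ray('w7',u/1.5-.2,v/1.5-.2,z)
l=(Q(305,230,.006)+Q(440,229,.006))[:2]@X/2;print(f-l)
crop('w8',80,420,140,200,2.3,'w8c')
print(read_state()['time'],read_state()['ee_pos'])
```

```text
0.014 front-mark 0.0002644981563311166
0.02 front-mark -0.0009140093562294838
-0.00022467908407913795
17.35 [ 0.44058574 -0.00354993  0.03007106]
```

View pics/w8c.png

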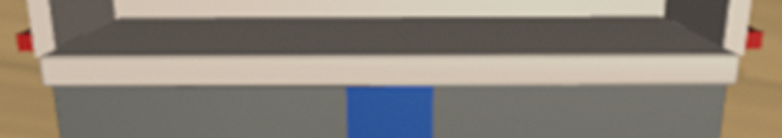

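>>> jog_arm:
  commands:
    - {"translation": [0, 0, 0], "twist": 0}
    - {"translation": [0, 0, 0], "twist": 0}
    - {"translation": [0, 0, 0], "twist": 0}
    - {"translation": [0, 0, 0], "twist": 0}
    - {"translation": [0, 0, 0], "twist": 0}
    - {"translation": [0, 0, 0], "twist": 0}
    - {"translation": [0, 0, 0], "twist": 0}
    - {"translation": [0, 0, 0], "twist": 0}

```text
time: 18.15
ee_pos: [0.4406, -0.0035, 0.0301]
eef_rot: [-0.542, 0.454, -0.455, 0.542]
ft_force: [6.0, 0.1, -6.0]
width: 0.0196
```

Run:
```python
from h import *
snap('wrist','w9');a=cv2.imread('pics/w8_raw.png').astype(int);b=cv2.imread('pics/w9_raw.png').astype(int)
print('diff',np.abs(a-b).mean(),np.abs(a-b)[140:200].max())
s=read_state();print(s['time'],s['ee_pos'],s['ft_force'],s['width'])
print(close_job())
```

```text
diff 0.8789401584201388 17
18.2 [ 0.44056358 -0.00352959  0.03006964] [ 4.55509827 -0.573801   -5.87699707] 0.019900513753393474
the job is handed in; nothing more can be done
None
```

The job is done and handed in at 18.2 s of the 61 s allowed. I wiped the three chips off the organiser into the tray with the larger orange scraper, then stood the scraper on the shelf to the right of the organiser. I pulled the drawer out by about 63 mm and am still holding the blue handle at a 50 N grip setting.

- **Chips:** all three lie flat in the tray in the top and scene views. I saw them there before letting go of the scraper, and the gripper did not appear to touch any.
- **Scraper:** it stands upright on the shelf and is not touching the drawer.
- **Drawer:** three estimates put its front within 1 mm of the red mark (+0.3, −0.9 and −0.2 mm). Over the last second I saw no drift: the arm held position, and the wrist pictures differed only by slight noise.
- **Jar, globe, brush and shoe horn:** I never moved near them, but I did not measure their positions again at the end.
- **Unexplained reading:** the wrist also showed about 6 N downward while holding the handle, on top of the expected pull of about 5 N. It stayed steady and well under the limits.

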